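Slide the sterilising pan to its resting place and hold its basket up level

TASK

Slide the pan across the plate, without lifting it and with its basket still in it, from the round mark to the middle of the square mark. Then take the basket by its bail, lift it straight up until its underside is about 5 cm above the pan's rim, and keep it there over the pan, level and still, with the teether and the bottle cap in it; finish while holding it in the air. Leave the food box, the rattle and the feeding bottle where they are.

Things in the scene. Friction and masses are not known exactly. Their poses are not given: they have to be found in the camera images.
- plate: Dark steel warming plate, fixed, 260 (x) by 460 (y) by 12 mm high, on the white shelf. Origin: centre of its underside; z up. The two marks lie on its top 110 mm either side of its middle along its y; which is which changes.
- mark_round: Thin white painted circle, 172 mm in diameter, on the plate's top; flat, nothing to bump into. The pan starts on it. Origin: its centre, at the height of the plate's top (12 mm above the shelf).
- mark_square: Thin white painted square outline, 172 mm on a side, on the plate's top, flat. The pan's resting place. Origin: its centre, at the height of the plate's top.
- pan: Round aluminium pan, outer diameter 140 mm, 75 mm high, wall 4 mm, about 0.34 kg, loose on the plate. Origin: centre of its underside; z up. One straight stick handle along its -x (roughly towards the robot): black grip 18 mm wide (y) and 16 mm high (z), flat-sided, from 95 to 205 mm from the pan's axis, its centre line 55 mm above the pan's underside. The mass lies near the axis, so a pan pulled by the handle tends to lag in yaw.
- pan_handle (a point): Point on the centre line of the pan's grip, 125 mm from the pan's axis and 55 mm above its underside; axes as the pan's. The grip runs along x; pinch it across y.
- basket: Round steel basket with perforated floor, 120 mm across and 47 mm deep, about 0.15 kg, hanging loosely in the pan by a flange (146 mm across, underside 43 mm above the basket's underside) on the pan's rim; its origin is then 32 mm above the pan's. Origin: centre of its underside; z up. A stiff bail stands over it along its x: two uprights at x = +-63 mm and a crossbar, all fixed to the basket.
- basket_bail (a point): Middle of the bail's crossbar, 119 mm above the basket's underside; axes as the basket's. The bar is 131 mm long (x), 12 mm wide (y), 14 mm high (z), flat-sided; pinch it across y.
- teether: Coral ring teether, 52 mm across, hole 28 mm, 12 mm thick, 0.03 kg, lying loose on the basket's floor (3 mm thick). Origin: centre of its underside.
- cap: Mint plastic bottle cap, 28 mm across, 14 mm high, loose on the basket's floor. Origin: centre of its underside.
- food_box: Bystander: aluminium baby food container with hinged lid, 64 by 94 by 48 mm, loose on the shelf. Origin: centre of its underside.
- rattle: Bystander: beech block rattle, 50 by 50 by 50 mm, loose on the shelf. Origin: centre of its underside.
- feeding_bottle: Bystander: clear feeding bottle, 60 mm across, 150 mm tall, loose on the shelf. Origin: centre of its underside.
There are look-alikes about, which are no part of the job. Of the things that look like the basket, the middle-sized one is meant.

How it is judged:
On the way, in this order (a step that is already met when the one before it is completed fails the run):
1. the pan, with its basket seated in it, stands within 20 mm of the middle of the square mark and is still (horizontal distance between pan and mark_square below 0.02 m and linear speed of pan below 0.02 m/s and z of basket in the frame of pan below 0.04 m), for 0.2 s.
2. the basket is lifted out over the pan, its underside at least 20 mm above the rim, the pan still on the square mark (horizontal distance between pan and mark_square below 0.02 m and z of basket in the frame of pan above 0.095 m), for 0.2 s.
At the end, for the whole second after the job is handed in: The pan stands on the plate within 20 mm of the middle of the square mark; the fingers alone hold the basket over it, its underside 20 to 90 mm above the pan's rim, within 35 mm of the pan's axis, level within 7 degrees (0.12 rad) and still (under 20 mm/s and 0.2 rad/s), with teether and cap in it (all of step 2 and z of basket in the frame of pan below 0.165 m and horizontal distance between basket and pan below 0.035 m and angle between basket's own z axis and vertical below 0.12 rad and angle between pan's own z axis and vertical below 0.06 rad and linear speed of each of basket, pan below 0.02 m/s and angular speed of basket below 0.2 rad/s and contact force between the fingers and basket above 0.5 N and contact force between basket and pan below 0.05 N and z of pan in the frame of plate below 0.017 m and horizontal distance between teether and basket below 0.055 m and z of teether in the frame of basket between -0.005 and 0.04 m and horizontal distance between cap and basket below 0.06 m and z of cap in the frame of basket between -0.005 and 0.045 m); the arm keeps its last pose, push and grip.
It fails at once if the pan is lifted more than 8 mm off the plate or tipped more than 0.15 rad (z of pan in the frame of plate above 0.02 m or angle between pan's own z axis and vertical above 0.15 rad).
It fails at once if the basket is lifted out while the pan is not on the square mark (z of basket in the frame of pan above 0.06 m and horizontal distance between pan and mark_square above 0.03 m).
It fails at once if the basket is tipped more than 0.35 rad (angle between basket's own z axis and vertical above 0.35 rad).
It fails at once if a bystander is moved more than 25 mm (distance of any of food_box, rattle, feeding_bottle from where it was at the start of the episode above 0.025 m).
It also fails if it takes over 61 s, if anything falls off the work surface, if the arm or the gripper's body presses on something with over 40 N, if the wrist force passes 120 N, or if a joint passes its speed limit or range.

ROBOT

A 7-joint arm with a two-finger parallel gripper is mounted at the origin on the work surface. World frame = base frame: x ahead of the robot, y to its left, z up, the work surface at z = 0. Lengths are in m, angles in rad, forces in N, time in s.
With the tool pointing down it reaches from about 0.4 to 0.85 m from the base axis. Payload 10.4 kg.
Tool frame: the origin (TCP) lies midway between the tips of the shut fingers; the grasp point (between the pads) lies 19 mm behind it; y points along the fingers, z is the direction in which the jaws open and shut, and the axes are right-handed (so a half turn about y gives the same grasp; the last joint's range is limited). The gripper opens to 87 mm and grips with 3 to 60 N. Pads are 19 mm wide; open, the fingers measure 117 mm over their backs; the gripper's body (75 mm by 190 mm) begins 51 mm behind the grasp point.
Start: joints at [1.292, 0.332, -0.065, 1.46, 0.022, 1.35, -0.088], TCP at [0.158, -0.605, 0.223] pointing down, gripper open.
Joint ranges: [-2.6, 2.6], [-0.5, 2.12], [-1.47, 1.34], [0.16, 2.42], [-1.27, 4.41], [0.06, 2.06], [-2.6, 2.6]. Speed limits (rad/s): [2.22, 2.22, 2.79, 2.79, 3.14, 3.14, 3.14].

INTERFACE

Orientations are given as a unit quaternion [x, y, z, w].
In Python, from plant import observe, viewer, hand_in gives the robot as it stands. The module is installed in compiled form; this text tells all that it offers.
- The arm moves only by the tool send_rows, never from a script. Its argument "increments" is one flat list of numbers, 6 for each row, row after row: the shift along the tool's x, y, z in cm, then the turn, a rotation vector about the tool's x, y, z in degrees. In form: [dx, dy, dz, rx, ry, rz, dx, dy, dz, rx, ry, rz, ...]. A call has exactly 10 rows; each row is the pose to reach, as a shift and turn from the pose commanded when the call began, along the tool's axes at that moment; what a row does not reach only later rows make up. A row lasts 1/12 s, in which the tool goes at most 41.7 mm and 7.16 degrees, less where a joint would pass 70% of its speed; a pose out of reach is approached as far as the arm can. A call with a gripper value outside its range is refused whole. "gripper" is the opening, from 0 (shut) to 1 (fully open), set as the call begins (left out, the last holds). The fingers move at their own pace and stop on an object; "grip_force" is the grip in N (left out, the last holds). Time passes only in rows, so rows that repeat a pose let the fingers close, or fill a call up. It gives the time, the measured TCP pose, the force and the opening at its end, in the units of the state.
- observe(): the state, without advancing time (a new reading comes with each control period).
- viewer.get_image(name): name is "scene" or "top" or "wrist"; returns a dict with "img" (420x560x3 uint8, red, green, blue), "range_z" (420x560 float32, m along the optical axis (not along the pixel's ray), 0 where there is no reading), "camera_matrix" (3x3 intrinsics, pixels), "D" ([k1, k2, p1, p2, k3] as OpenCV has them; the pictures are not rectified), "T" (4x4, takes a point from camera to world coordinates). Camera axes: x right, y down, z forward; pixel columns grow to the right and rows downward; lengths in m; the calibration is good to about 2 mm. A picture is of the moment at which its call begins.
- hand_in(): hands the job in, once; it reports no verdict.
The state is a dict: "clock": time; "joints": joint angles; "joint_velocities": joint speeds; "joint_efforts": joint torques, N m; "tool_pos": TCP position; "tcp_rot": TCP orientation; "force": force on the tool from outside, world axes, zero at the start; "ft_torque": the same for the moment, N m; "finger_gap": opening from 0.0 (shut) to 1.0 (fully open).
Only numpy, scipy, OpenCV 4.12 (cv2) and the standard library are available. Lean on these libraries where they do the work, as an engineer would, in place of code of your own. Each camera call takes 0.05 s, during which the arm holds its last target.

## Working session

There is one attempt and no reset: what is moved stays moved. The work goes in short steps, Python scripts to look and compute and a tool call to move; the robot and the scene stay as the last step left them, time stands still between calls to the robot, and variables do not carry over. Pictures are saved under pics/ and viewed, and the job is handed in when it is done.

Besides the shell and the picture viewer there is one more tool, called after "Emit:" as name(argument=value, ...) on one line, values as JSON. send_rows: Moves the arm, as the interface text tells. Its arguments: {"type":"object","properties":{"increments":{"type":"array"},"gripper":{"type":"number"},"grip_force":{"type":"number"}},"required":["increments"]}

```bash
mkdir -p pics
cat > h.py <<'E'
import numpy as np, cv2
from plant import observe, viewer, hand_in
def grab(n,tag):
    d=viewer.get_image(n); np.savez(f'{tag}.npz',**{k:np.array(v) for k,v in d.items()})
    cv2.imwrite(f'pics/{tag}.png',cv2.cvtColor(np.array(d['img']),cv2.COLOR_RGB2BGR)); return d
def ray(d,uv):
    K=np.array(d['camera_matrix'],float);D=np.array(d['D'],float);T=np.array(d['T'])
    p=cv2.undistortPoints(np.array(uv,float).reshape(-1,1,2),K,D).reshape(-1,2)
    r=np.c_[p,np.ones(len(p))]@T[:3,:3].T
    return T[:3,3],r
def onplane(d,uv,z):
    o,r=ray(d,uv); return o+r*((z-o[2])/r[:,2])[:,None]
def withdepth(d,uv):
    o,r=ray(d,uv); uv=np.round(np.array(uv).reshape(-1,2)).astype(int)
    return o+r*np.array(d['range_z'])[uv[:,1],uv[:,0]][:,None]
def two(d1,uv1,d2,uv2):
    o1,r1=ray(d1,uv1);o2,r2=ray(d2,uv2);r1=r1[0];r2=r2[0]
    s=np.linalg.lstsq(np.c_[r1,-r2],o2-o1,rcond=None)[0]
    a=o1+s[0]*r1;b=o2+s[1]*r2; return (a+b)/2,np.linalg.norm(a-b)
def load(t): return dict(np.load(t+'.npz'))
E
python3 - <<'E'
from h import *
np.set_printoptions(precision=4,suppress=True)
print(observe())
for n in ['scene','top','wrist']:
    d=grab(n,n+'0'); print(n,np.array(d['T']),np.array(d['camera_matrix']).tolist(),d['D'])
E
```

```text
{'clock': 0.0, 'joints': array([ 1.2924,  0.3329, -0.0647,  1.461 ,  0.0216,  1.3499, -0.0885]), 'joint_velocities': array([-0.0005,  0.0019,  0.0011,  0.0013,  0.0009, -0.0005,  0.0017]), 'joint_efforts': array([ -0.0009, -62.3264,   0.0238, -38.9887,  -0.0614,   0.0399,
         0.0002]), 'tool_pos': array([ 0.158 , -0.6043,  0.2218]), 'tcp_rot': array([-0.0903,  0.7018, -0.7008,  0.0901]), 'force': array([-0.1034, -0.5091,  0.7123]), 'ft_torque': array([-0.0005,  0.0196, -0.0177]), 'finger_gap': 0.9975494865605157}
scene [[ 0.4159  0.6317 -0.6543  1.1525]
 [ 0.9094 -0.2929  0.2953 -0.2996]
 [-0.0051 -0.7178 -0.6962  0.8148]
 [ 0.      0.      0.      1.    ]] [[418.674128463232, 0.0, 282.13657597145914], [0.0, 418.674128463232, 214.84655494349917], [0.0, 0.0, 1.0]] [-0.0835  0.      0.      0.      0.    ]
top [[ 0.0157 -0.9976  0.0682  0.4328]
 [-0.9997 -0.017  -0.0184  0.0229]
 [ 0.0195 -0.0678 -0.9975  1.2367]
 [ 0.      0.      0.      1.    ]] [[468.31021885929437, 0.0, 282.57644901871146], [0.0, 468.31021885929437, 217.21927959864595], [0.0, 0.0, 1.0]] [0.0516 0.     0.     0.     0.    ]
wrist [[ 0.2531 -0.9354 -0.2468  0.2243]
 [-0.9674 -0.2451 -0.0631 -0.5867]
 [-0.0015  0.2547 -0.967   0.3827]
 [ 0.      0.      0.      1.    ]] [[299.9564858233277, 0.0, 279.6012764224632], [0.0, 299.9564858233277, 209.58364085315694], [0.0, 0.0, 1.0]] [-0.0287  0.      0.      0.      0.    ]
```

View pics/scene0.png

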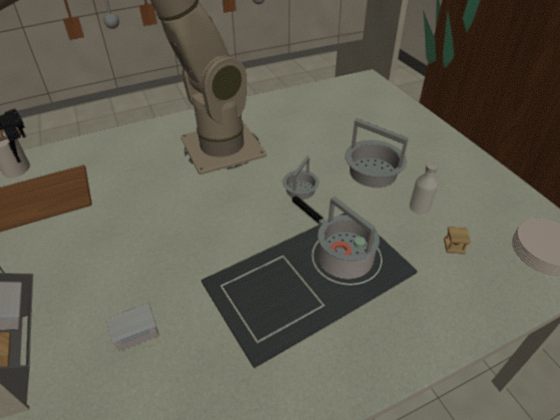

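View pics/top0.png

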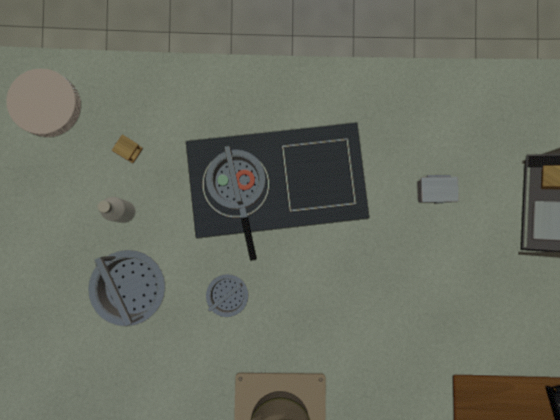

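The top view shows the pan with the middle basket on the round mark at about (236,182), the square mark centred near (319,175), and the handle running down to (252,258). The small look-alike is at (228,295) and the large one at (127,287). Next I'll measure.

Run:
```python
from h import *
for t,(x0,y0,x1,y1) in dict(top0=(180,110,375,270),scene0=(195,170,425,360)).items():
    im=cv2.imread(f'pics/{t}.png')[y0:y1,x0:x1]
    im=cv2.convertScaleAbs(im,alpha=1.5,beta=10)
    im=cv2.resize(im,None,fx=min(800/im.shape[1],600/im.shape[0]),fy=min(800/im.shape[1],600/im.shape[0]),interpolation=cv2.INTER_CUBIC); cv2.imwrite(f'pics/{t}_z.png',im[:600,:800]);print(t,im.shape,im.shape[1]/(x1-x0))
```

```text
top0 (600, 731, 3) 3.7487179487179487
scene0 (600, 726, 3) 3.1565217391304348
```

View pics/top0_z.png

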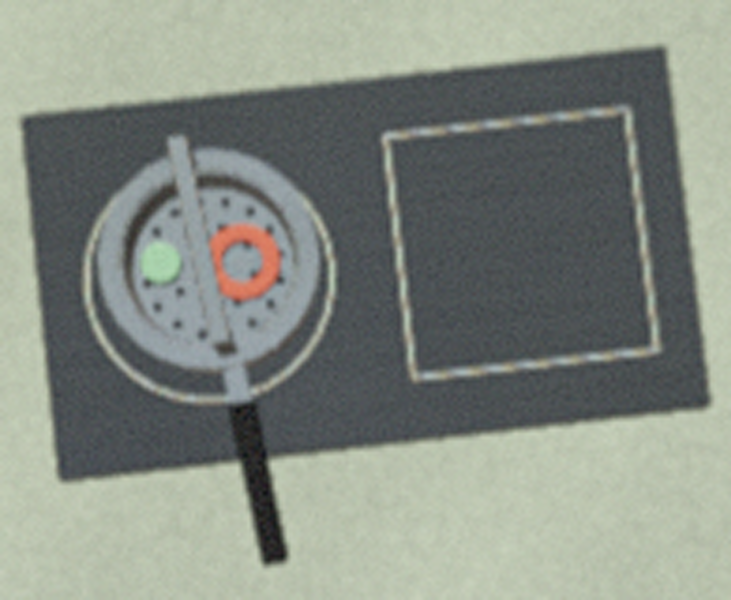

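View pics/scene0_z.png

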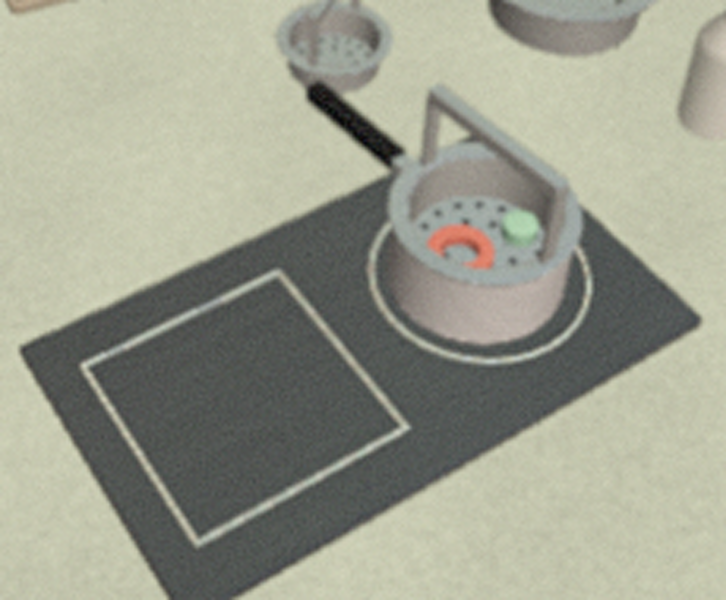

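```bash
cat > m.py <<'E'
from h import *
np.set_printoptions(precision=4,suppress=True)
t=load('top0');s=load('scene0')
def U(p): return (np.array(p,float)+.5)/3.74872-.5+[180,110]
def V(p): return (np.array(p,float)+.5)/3.15652-.5+[195,170]
P=dict(sqFL=((386,134),(407,429)),sqFR=((628,108),(198,543)),sqNR=((658,352),(83,366)),sqNL=((416,380),(278,272)),
 hEnd=((275,562),(313,92)),hStart=((243,404),(397,155)),bailFar=((177,140),(562,190)),bailNear=((224,350),(438,92)))
for k,(a,b) in P.items():
    p,e=two(t,U(a),s,V(b)); print(k,p,'gap',round(e,4),'depth',withdepth(t,U(a))[0],withdepth(s,V(b))[0])
print('sq@12', onplane(t,[U(P[k][0]) for k in list(P)[:4]],.012).mean(0), onplane(s,[V(P[k][1]) for k in list(P)[:4]],.012).mean(0))
hs=onplane(t,[U((243,404)),U((275,562))],.075);print('handle top@.075',hs)
E
python3 m.py
python3 - <<'E'
from h import *
d=load('top0');im=d['img'];hsv=cv2.cvtColor(im,cv2.COLOR_RGB2HSV)
m=(hsv[...,2]<35).astype(np.uint8); m[:,:180]=0;m[:,375:]=0;m[:190]=0;m[275:]=0
n,l,st,c=cv2.connectedComponentsWithStats(m);print(st,c)
i=1+np.argmax(st[1:,4]);ys,xs=np.nonzero(l==i);r=cv2.minAreaRect(np.c_[xs,ys].astype(np.float32));print(r);b=cv2.boxPoints(r)
print(onplane(d,b,.075)); print(withdepth(d,[c[i]]),onplane(d,[c[i]],.075))
E
```

```text
sqFL [0.7064 0.0029 0.0141] gap 0.0006 depth [0.706  0.0032 0.0164] [0.7046 0.0038 0.0111]
sqFR [ 0.728  -0.1672  0.0156] gap 0.0 depth [ 0.7293 -0.1681  0.0102] [ 0.7275 -0.167   0.0147]
sqNR [ 0.5558 -0.1898  0.0129] gap 0.0005 depth [ 0.556  -0.1905  0.0105] [ 0.5574 -0.1899  0.0149]
sqNL [ 0.5334 -0.02    0.0131] gap 0.0012 depth [ 0.5329 -0.0204  0.0155] [ 0.5348 -0.02    0.0147]
hEnd [0.4058 0.0726 0.0656] gap 0.0012 depth [0.4062 0.0729 0.0728] [0.4141 0.0679 0.0742]
hStart [0.5101 0.096  0.0743] gap 0.0002 depth [0.5105 0.0964 0.0695] [0.511  0.0954 0.0754]
bailFar [0.6662 0.134  0.1649] gap 0.0005 depth [0.6653 0.1338 0.1698] [0.6649 0.1348 0.1633]
bailNear [0.5388 0.1056 0.1614] gap 0.0061 depth [0.5397 0.1047 0.1376] [0.5474 0.1035 0.1694]
sq@12 [ 0.6312 -0.0938  0.012 ] [ 0.6298 -0.0929  0.012 ]
handle top@.075 [[0.5101 0.096  0.075 ]
 [0.4063 0.0728 0.075 ]]
[[     0      0    560    420 234932]
 [   241    217     15     43    268]] [[279.53581462 209.46917832]
 [248.10447761 236.51865672]]
((248.15383911132812, 238.26922607421875), (42.16496658325195, 7.648529529571533), 78.69007110595703)
[[0.50759938 0.10634607 0.075     ]
 [0.51164525 0.08785322 0.075     ]
 [0.4097258  0.06533062 0.075     ]
 [0.40577122 0.08372956 0.075     ]]
[[0.46286735 0.08603186 0.07453239]] [[0.46285525 0.08600645 0.075     ]]
```

```bash
cat >> h.py <<'E'
from scipy.spatial.transform import Rotation as Ro
def goal(yaw,pos,flip=1):
    # tool y down, tool z along pan y (flip sign)
    z=flip*np.array([-np.sin(yaw),np.cos(yaw),0]); y=np.array([0,0,-1.]); x=np.cross(y,z)
    return np.c_[x,y,z],np.array(pos,float)
def inc(R,p):
    o=observe(); R0=Ro.from_quat(o['tcp_rot']).as_matrix()
    d=R0.T@(p-o['tool_pos'])*100; r=Ro.from_matrix(R0.T@R).as_rotvec(degrees=True)
    print('t',round(o['clock'],2),'tcp',o['tool_pos'].round(4),'F',np.round(o['force'],2),'gap',round(o['finger_gap'],3),'\n inc cm',d.round(2),'deg',r.round(2))
E
python3 - <<'E'
from h import *
o=observe();print(Ro.from_quat(o['tcp_rot']).as_matrix().round(3)); d=load('wrist0')
R0=Ro.from_quat(o['tcp_rot']).as_matrix();print('cam in tool',R0.T@(d['T'][:3,3]-o['tool_pos']))
for f in (1,-1):
    R,p=goal(np.deg2rad(12.6),[.4807,.0905,.20],f); inc(R,p)
    R,p=goal(np.deg2rad(12.6),[.45,-.3,.24],f); inc(R,p)
E
```

```text
[[-0.967 -0.     0.253]
 [-0.253  0.001 -0.967]
 [ 0.    -1.    -0.001]]
cam in tool [-0.06852622 -0.16074859 -0.00048491]
t 0.15 tcp [ 0.1581 -0.6044  0.2219] F [-0.19 -0.8   0.3 ] gap 0.999 
 inc cm [-48.8    2.26 -59.06] deg [ 0.0000e+00 -1.7794e+02 -1.0000e-01]
t 0.15 tcp [ 0.1581 -0.6044  0.2219] F [-0.19 -0.8   0.3 ] gap 0.999 
 inc cm [-35.94  -1.78 -22.06] deg [ 0.0000e+00 -1.7794e+02 -1.0000e-01]
t 0.15 tcp [ 0.1581 -0.6044  0.2219] F [-0.19 -0.8   0.3 ] gap 0.999 
 inc cm [-48.8    2.26 -59.06] deg [0.06 2.06 0.  ]
t 0.15 tcp [ 0.1581 -0.6044  0.2219] F [-0.19 -0.8   0.3 ] gap 0.999 
 inc cm [-35.94  -1.78 -22.06] deg [0.06 2.06 0.  ]
```

Emit:
send_rows(increments=[-3.6,-0.2,-2.2,0,0.2,0,-7.2,-0.4,-4.4,0,0.4,0,-10.8,-0.6,-6.6,0,0.6,0,-14.4,-0.8,-8.8,0,0.8,0,-18,-1,-11,0,1,0,-21.6,-1.2,-13.2,0,1.2,0,-25.2,-1.4,-15.4,0,1.4,0,-28.8,-1.6,-17.6,0,1.6,0,-32.4,-1.8,-19.8,0,1.8,0,-36,-2,-22,0,2,0], gripper=1)

```text
clock: 0.98
tool_pos: [0.4478, -0.3031, 0.2424]
tcp_rot: [0.078, -0.703, 0.703, -0.078]
force: [1.1, 0.5, 0.8]
finger_gap: 1.0
```

Run:
```python
from h import *
R,p=goal(np.deg2rad(12.6),[.4807,.0905,.20],-1); inc(R,p)
```

```text
t 0.98 tcp [ 0.4478 -0.3031  0.2424] F [1.15 0.55 0.77] gap 1.0 
 inc cm [-11.82   4.23 -37.69] deg [-0.02  0.03  0.  ]
```

Emit:
send_rows(increments=[-1.2,0.2,-3.8,0,0,0,-2.4,0.4,-7.6,0,0,0,-3.6,0.6,-11.4,0,0,0,-4.8,0.8,-15.2,0,0,0,-6,1,-19,0,0,0,-7.2,1.3,-22.8,0,0,0,-8.4,1.6,-26.6,0,0,0,-9.6,1.9,-30.4,0,0,0,-10.8,2.2,-34.2,0,0,0,-11.8,2.2,-37.7,0,0,0])

```text
clock: 1.82
tool_pos: [0.4788, 0.0911, 0.2199]
tcp_rot: [0.078, -0.703, 0.703, -0.078]
force: [1.2, -0.6, 0.7]
finger_gap: 0.996
```

Run:
```python
from h import *
np.set_printoptions(precision=4,suppress=True)
R,p=goal(np.deg2rad(12.6),[.4807,.0905,.048],-1); inc(R,p)
d=grab('wrist','wrist1')
```

```text
t 1.82 tcp [0.4788 0.0911 0.2199] F [ 1.22 -0.59  0.66] gap 0.996 
 inc cm [-0.18 17.19  0.1 ] deg [-0.01  0.08  0.01]
```

View pics/wrist1.png

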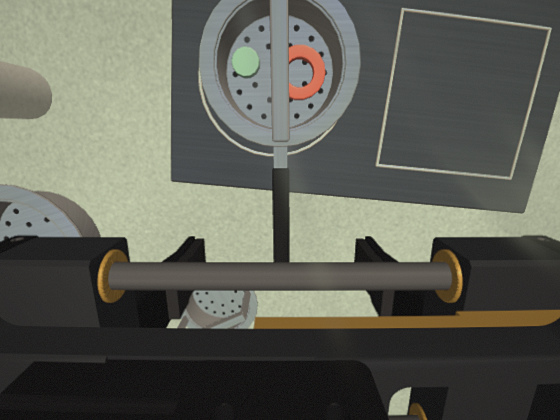

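The wrist view shows the grip upright at u≈281, from (281,168) down. It is midway between the fingers and in line with the bail. I'll check it numerically against the first measurement.

Run:
```python
from h import *
np.set_printoptions(precision=4,suppress=True)
d=load('wrist1');t=load('top0')
U=lambda p:(np.array(p,float)+.5)/3.74872-.5+[180,110]
print(onplane(d,[(281,168),(281,255)],.075)); print(two(d,[(281,168)],t,U((243,404))))
print('corners',onplane(d,[(402,9),(551,28),(513,178),(377,165)],.012).mean(0))
```

```text
[[0.5099 0.0972 0.075 ]
 [0.4169 0.0761 0.075 ]]
(array([0.51  , 0.0966, 0.0733]), np.float64(0.0011257515306662244))
corners [ 0.6289 -0.0936  0.012 ]
```

Emit:
send_rows(increments=[-0.1,2.5,0.1,0,0,0,-0.2,5,0.1,0,0,0,-0.2,7.5,0.1,0,0,0,-0.2,10,0.1,0,0,0,-0.2,11.5,0.1,0,0,0,-0.2,13,0.1,0,0,0,-0.2,14.5,0.1,0,0,0,-0.2,16,0.1,0,0,0,-0.2,17,0.1,0,0,0,-0.2,17.2,0.1,0,0,0])

```text
clock: 2.7
tool_pos: [0.4804, 0.088, 0.0466]
tcp_rot: [-0.079, 0.703, -0.703, 0.077]
force: [0.2, 1.1, -0.3]
finger_gap: 0.997
```

Run:
```python
from h import *
R,p=goal(np.deg2rad(12.6),[.4807,.0905,.048],-1); inc(R,p)
```

```text
t 2.7 tcp [0.4804 0.088  0.0466] F [ 0.15  1.11 -0.26] gap 0.997 
 inc cm [-0.09 -0.14 -0.24] deg [0.02 0.06 0.16]
```

Emit:
send_rows(increments=[0,-0.05,-0.2,0,0,0,0,-0.1,-0.2,0,0,0,0,-0.1,-0.2,0,0,0,0,-0.1,-0.2,0,0,0,0,-0.1,-0.2,0,0,0,0,-0.1,-0.2,0,0,0,0,-0.1,-0.2,0,0,0,0,-0.1,-0.2,0,0,0,0,-0.1,-0.2,0,0,0,0,-0.1,-0.2,0,0,0], gripper=0.4, grip_force=20)

```text
clock: 3.53
tool_pos: [0.4811, 0.0902, 0.0493]
tcp_rot: [0.078, -0.703, 0.703, -0.078]
force: [0.4, -0.8, -0.3]
finger_gap: 0.417
```

Emit:
send_rows(increments=[0,0,0,0,0,0,0,0,0,0,0,0,0,0,0,0,0,0,0,0,0,0,0,0,0,0,0,0,0,0,0,0,0,0,0,0,0,0,0,0,0,0,0,0,0,0,0,0,0,0,0,0,0,0,0,0,0,0,0,0], gripper=0, grip_force=40)

```text
clock: 4.37
tool_pos: [0.4811, 0.0903, 0.0493]
tcp_rot: [-0.078, 0.703, -0.703, 0.078]
force: [-0.6, 1.3, -0.4]
finger_gap: 0.201
```

Run:
```python
from h import *
o=observe();print(o)
grab('wrist','wrist2')
grab('top','top2')
```

```text
{'clock': 4.3667, 'joints': array([ 0.34809468,  0.29276609, -0.69469129,  1.96938905,  0.22794247,
        0.9570074 , -1.80794318]), 'joint_velocities': array([-1.06935091e-04, -7.48011960e-05, -8.71092023e-04,  1.03143216e-03,
       -4.25021284e-05, -7.24477221e-04, -5.36509656e-04]), 'joint_efforts': array([ 6.78040814e-01, -4.51176417e+01, -5.54463968e+00, -3.21086562e+01,
        1.53381033e-01, -9.83624283e-03, -1.92418210e-01]), 'tool_pos': array([0.48107675, 0.09032823, 0.04926684]), 'tcp_rot': array([-0.07795927,  0.7028046 , -0.70278586,  0.07797486]), 'force': array([-0.60994207,  1.28119109, -0.43488506]), 'ft_torque': array([0.18462978, 0.05825886, 0.22044562]), 'finger_gap': 0.20126125544724005}
```

View pics/wrist2.png

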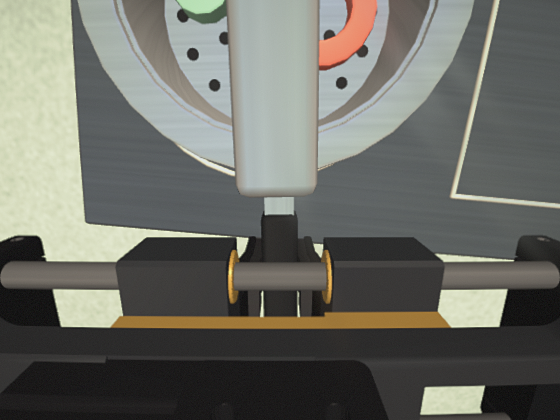

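Emit:
send_rows(increments=[0,0,0.2,0,0,0,0.05,0,0.6,0,0,0,0.1,0,1.2,0,0,0,0.2,0,1.9,0,0,0,0.25,0,2.6,0,0,0,0.3,0,3.3,0,0,0,0.35,0,4.0,0,0,0,0.45,0,4.7,0,0,0,0.5,0,5.4,0,0,0,0.55,0,6.0,0,0,0], grip_force=60)

```text
clock: 5.3
tool_pos: [0.4889, 0.0295, 0.0492]
tcp_rot: [0.078, -0.703, 0.703, -0.078]
force: [-0.2, 3.6, -0.5]
finger_gap: 0.199
```

Run:
```python
from h import *
o=observe();print(o['force'],o['ft_torque'],o['tool_pos'])
grab('wrist','wrist3')
```

```text
[-0.23550393  3.57393317 -0.48193227] [0.68732381 0.10069196 0.38290857] [0.48892123 0.02954561 0.04923951]
```

View pics/wrist3.png

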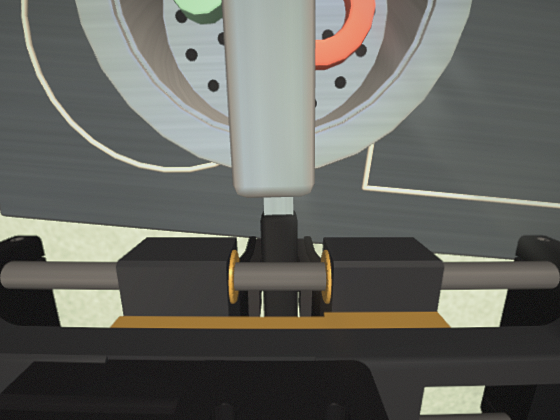

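The pan follows with only a slight yaw lag: the bail edge moved about 4 px. I'll continue.

Emit:
send_rows(increments=[0.05,0,0.4,0,0,0,0.1,0,1.1,0,0,0,0.15,0,1.8,0,0,0,0.2,0,2.6,0,0,0,0.3,0,3.4,0,0,0,0.4,0,4.2,0,0,0,0.45,0,5.0,0,0,0,0.55,0,5.8,0,0,0,0.6,0,6.6,0,0,0,0.7,0,7.4,0,0,0])

```text
clock: 6.18
tool_pos: [0.4984, -0.0441, 0.0493]
tcp_rot: [0.078, -0.703, 0.703, -0.078]
force: [0.7, 2.7, -0.7]
finger_gap: 0.2
```

Emit:
send_rows(increments=[0.1,0,0.8,0,0,0,0.15,0,1.6,0,0,0,0.2,0,2.4,0,0,0,0.3,0,3.2,0,0,0,0.4,0,4.0,0,0,0,0.45,0,4.8,0,0,0,0.5,0,5.5,0,0,0,0.6,0,6.2,0,0,0,0.65,0,6.8,0,0,0,0.7,0,7.2,0,0,0])

```text
clock: 7.02
tool_pos: [0.5073, -0.1159, 0.0493]
tcp_rot: [0.078, -0.703, 0.703, -0.078]
force: [-0.3, 3.1, -0.2]
finger_gap: 0.2
```

Run:
```python
from h import *
o=observe();print(o['force'],o['tool_pos'],o['clock'])
grab('wrist','wrist4');grab('top','top4');grab('scene','scene4')
im=cv2.imread('pics/scene4.png')[170:360,195:425];cv2.imwrite('pics/scene4z.png',cv2.resize(im,None,fx=3.15652,fy=3.15652,interpolation=2))
```

```text
[-0.31569319  3.14868046 -0.22257653] [ 0.5072671  -0.11593246  0.04927641] 7.0167
```

View pics/scene4z.png

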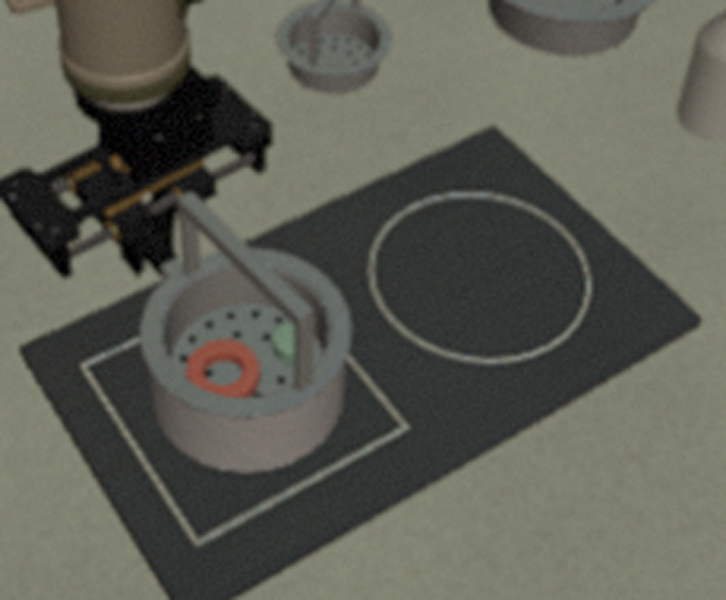

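View pics/top4.png

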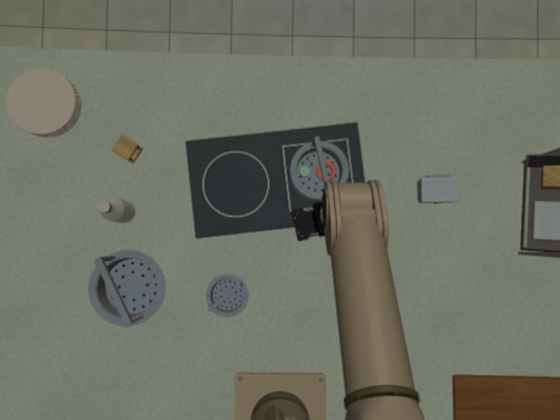

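View pics/wrist4.png

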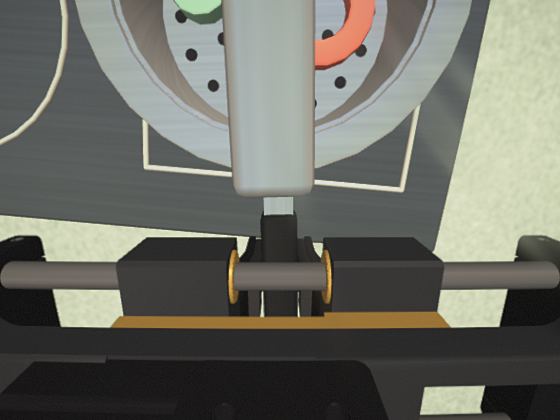

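Emit:
send_rows(increments=[0,0,0.2,0,0,0,0,0,0.4,0,0,0,0,0,0.6,0,0,0,0,0,0.6,0,0,0,0,0,0.6,0,0,0,0,0,0.6,0,0,0,0,0,0.6,0,0,0,0,0,0.6,0,0,0,0,0,0.6,0,0,0,0,0,0.6,0,0,0])

```text
clock: 8.0
tool_pos: [0.5086, -0.1209, 0.0493]
tcp_rot: [0.078, -0.703, 0.703, -0.078]
force: [1.1, 1.9, -1.5]
finger_gap: 0.198
```

Emit:
send_rows(increments=[0,0,0,0,0,0,0,0,0,0,0,0,0,0,0,0,0,0,0,0,0,0,0,0,0,0,0,0,0,0,0,0,0,0,0,0,0,0,0,0,0,0,0,0,0,0,0,0,0,0,0,0,0,0,0,0,0,0,0,0], gripper=0.6)

```text
clock: 8.83
tool_pos: [0.5085, -0.1209, 0.0493]
tcp_rot: [0.078, -0.703, 0.703, -0.078]
force: [-0.7, -0.0, -0.3]
finger_gap: 0.6
```

Emit:
send_rows(increments=[0,-1,0,0,0,0,0,-3,0,0,0,0,0,-5,0,0,0,0,0,-7,0,0,0,0,0,-9,0,0,0,0,0,-11,0,0,0,0,0,-13,0,0,0,0,0,-15,0,0,0,0,0,-17,0,0,0,0,0,-18,0,0,0,0])

```text
clock: 9.67
tool_pos: [0.5093, -0.1208, 0.2325]
tcp_rot: [0.077, -0.702, 0.703, -0.079]
force: [0.9, -0.6, 0.5]
finger_gap: 0.597
```

Run:
```python
from h import *
o=observe();print(o['force'],o['tool_pos'],o['clock'],o['finger_gap'])
grab('wrist','wrist5');grab('top','top5');grab('scene','scene5')
im=cv2.imread('pics/scene5.png')[170:360,195:425];cv2.imwrite('pics/scene5z.png',cv2.resize(cv2.convertScaleAbs(im,alpha=1.5,beta=10),None,fx=3.15652,fy=3.15652,interpolation=2))
```

```text
[ 0.94295069 -0.60209227  0.45310506] [ 0.50930811 -0.12078546  0.23248308] 9.6667 0.5969968663257127
```

View pics/scene5z.png

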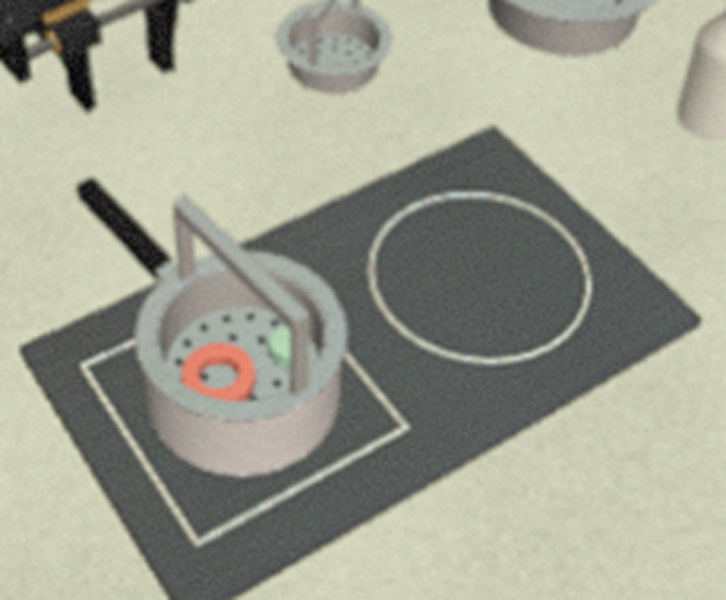

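View pics/wrist5.png

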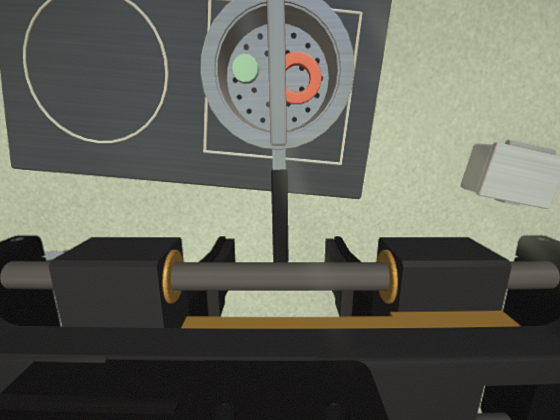

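```bash
python3 - <<'E'
from h import *
np.set_printoptions(precision=4,suppress=True)
d=load('wrist5');s=load('scene5');V=lambda p:(np.array(p,float)+.5)/3.15652-.5+[195,170]
hs,e=two(d,[(279,169)],s,V((163,270)));print('handle start',hs,e)
h=onplane(d,[(279,169),(280.5,255)],.075);u=h[0]-h[1];u/=np.linalg.norm(u);print('dir',u,np.degrees(np.arctan2(u[1],u[0])),'pan',h[0]+.095*u)
n,e=two(d,[(278,146)],s,V((182,203)));print('bail near',n,e)
b=onplane(s,[V((182,203)),V((303,318))],.170);print('bail scene@.17',b,'mid',b.mean(0),np.linalg.norm(b[0]-b[1]))
w=onplane(d,[(278,146),(276.5,20)],.170);print('wrist bail@.17',w); v=w[1]-w[0];print(np.degrees(np.arctan2(v[1],v[0])))
print('square',onplane(d,[(206,152),(340,163)],.012))
# flange depth heights
for uv in [(212,75),(345,75),(278,80),(279,100)]: print(uv,withdepth(d,[uv]))
E
python3 - <<'E'
import sys;sys.path.insert(0,'.')
import os;os.chdir('.')
from h import *
im=cv2.imread('pics/top5.png')[100:270,190:380];cv2.imwrite('pics/top5z.png',cv2.resize(cv2.convertScaleAbs(im,alpha=1.5,beta=10),None,fx=3.5,fy=3.5,interpolation=2))
E
```

```text
handle start [ 0.5368 -0.1141  0.0656] 0.0008864147651204919
dir [0.9718 0.236  0.    ] 13.648786483516668 pan [ 0.6304 -0.091   0.075 ]
bail near [ 0.5653 -0.1058  0.1619] 0.001570836924723633
bail scene@.17 [[ 0.5729 -0.1075  0.17  ]
 [ 0.6949 -0.0757  0.17  ]] mid [ 0.6339 -0.0916  0.17  ] 0.12610880182924897
wrist bail@.17 [[ 0.5654 -0.1065  0.17  ]
 [ 0.6461 -0.0875  0.17  ]]
13.300104826427889
square [[ 0.5314 -0.021   0.012 ]
 [ 0.555  -0.1887  0.012 ]]
(212, 75) [[ 0.6125 -0.0319  0.0898]]
(345, 75) [[ 0.6396 -0.154   0.0917]]
(278, 80) [[ 0.61   -0.0966  0.1669]]
(279, 100) [[ 0.5968 -0.1002  0.1692]]
```

View pics/top5z.png

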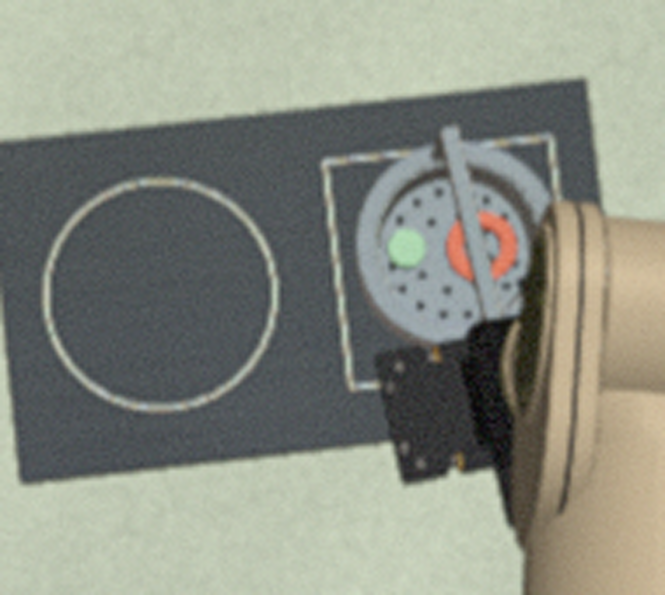

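Run:
```python
from h import *
R,p=goal(np.deg2rad(13.4),[.6298,-.091,.144],-1); inc(R,p)
```

```text
t 9.82 tcp [ 0.5087 -0.1209  0.2297] F [-0.48  0.11 -0.1 ] gap 0.601 
 inc cm [-12.46   8.58  -0.27] deg [-0.05 -0.74 -0.06]
```

Emit:
send_rows(increments=[-1.5,0,0,0,-0.1,0,-3.5,0,0,0,-0.2,0,-5.5,0,-0.1,0,-0.4,0,-7.5,0,-0.2,0,-0.5,0,-9.5,0,-0.2,0,-0.7,0,-11.5,0,-0.3,0,-0.7,0,-12.5,0,-0.3,0,-0.7,0,-12.5,0,-0.3,0,-0.7,0,-12.5,0,-0.3,0,-0.7,0,-12.5,0,-0.3,0,-0.7,0])

```text
clock: 10.65
tool_pos: [0.629, -0.0908, 0.2283]
tcp_rot: [-0.083, 0.702, -0.702, 0.082]
force: [-0.1, -1.3, -0.0]
finger_gap: 0.599
```

Run:
```python
from h import *
R,p=goal(np.deg2rad(13.4),[.6298,-.091,.144],-1); inc(R,p)
grab('wrist','wrist6');grab('scene','scene6')
im=cv2.imread('pics/scene6.png')[120:360,145:425];cv2.imwrite('pics/scene6z.png',cv2.resize(cv2.convertScaleAbs(im,alpha=1.5,beta=10),None,fx=2.5,fy=2.5,interpolation=2))
```

```text
t 10.65 tcp [ 0.629  -0.0908  0.2283] F [-0.08 -1.29 -0.  ] gap 0.599 
 inc cm [-0.09  8.43  0.04] deg [ 0.02 -0.05  0.09]
```

View pics/wrist6.png

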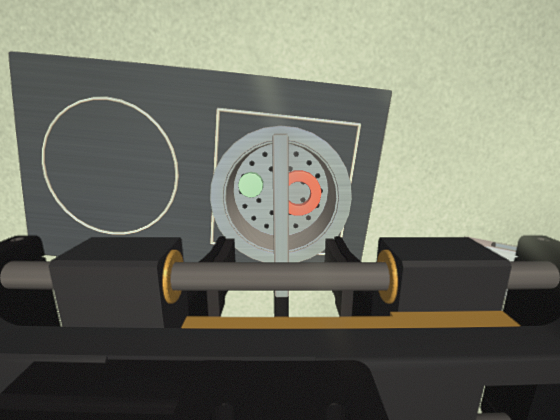

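View pics/scene6z.png

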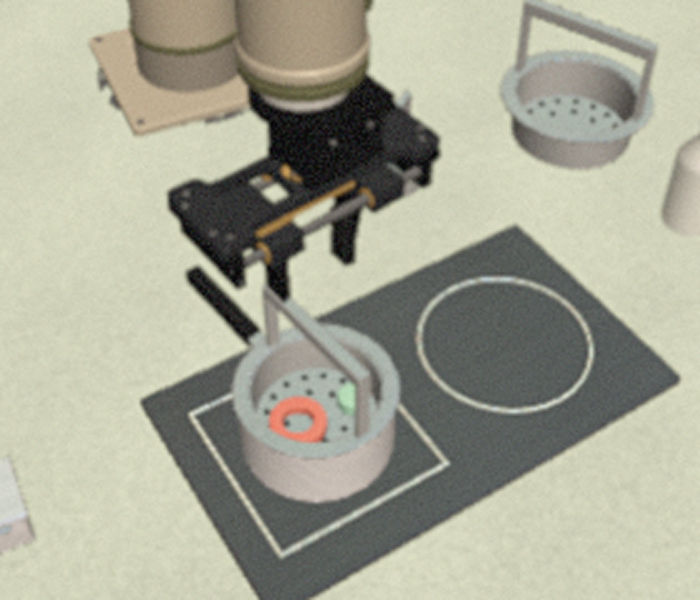

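Run:
```python
from h import *
d=load('wrist6');p=onplane(d,[(280.5,135)],.170);print(p, p-.0655*np.array([.973,.232,0]))
```

```text
[[ 0.69272576 -0.07576675  0.17      ]] [[ 0.62899426 -0.09096275  0.17      ]]
```

Emit:
send_rows(increments=[0,1,0,0,0,0,0,2,0,0,0,0,0,3,0,0,0,0,0,4,0,0,0,0,0,5,0,0,0,0,0,6,0,0,0,0,0,7,0,0,0,0,0,7.8,0,0,0,0,0,8.4,0,0,0,0,0,8.4,0,0,0,0])

```text
clock: 11.58
tool_pos: [0.6292, -0.0906, 0.1437]
tcp_rot: [-0.083, 0.702, -0.702, 0.082]
force: [-0.2, -0.3, -0.0]
finger_gap: 0.602
```

Emit:
send_rows(increments=[0,0,0,0,0,0,0,0,0,0,0,0,0,0,0,0,0,0,0,0,0,0,0,0,0,0,0,0,0,0,0,0,0,0,0,0,0,0,0,0,0,0,0,0,0,0,0,0,0,0,0,0,0,0,0,0,0,0,0,0], gripper=0.25, grip_force=20)

```text
clock: 12.42
tool_pos: [0.6298, -0.0906, 0.1453]
tcp_rot: [0.082, -0.702, 0.702, -0.082]
force: [-0.9, -0.2, 0.8]
finger_gap: 0.25
```

Run:
```python
from h import *
R,p=goal(np.deg2rad(13.4),[.6298,-.091,.144],-1); inc(R,p)
grab('wrist','wrist7')
```

```text
t 12.42 tcp [ 0.6298 -0.0906  0.1453] F [-0.89 -0.16  0.84] gap 0.25 
 inc cm [0.01 0.13 0.04] deg [-0.   -0.05 -0.  ]
```

View pics/wrist7.png

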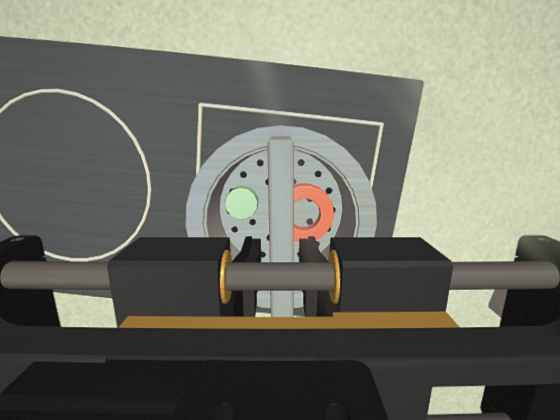

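The bail bar (u≈281) lies between the fingers (250 to 313). I'll close on it.

Emit:
send_rows(increments=[0,0.1,0,0,0,0,0,0.1,0,0,0,0,0,0.1,0,0,0,0,0,0.1,0,0,0,0,0,0.1,0,0,0,0,0,0.1,0,0,0,0,0,0.1,0,0,0,0,0,0.1,0,0,0,0,0,0.1,0,0,0,0,0,0.1,0,0,0,0], gripper=0, grip_force=40)

```text
clock: 13.3
tool_pos: [0.6297, -0.0904, 0.1442]
tcp_rot: [-0.082, 0.702, -0.702, 0.082]
force: [0.7, -0.2, -2.8]
finger_gap: 0.137
```

Emit:
send_rows(increments=[0,-0.1,0,0,0,0,0,-0.2,0,0,0,0,0,-0.4,0,0,0,0,0,-0.6,0,0,0,0,0,-0.9,0,0,0,0,0,-1.2,0,0,0,0,0,-1.5,0,0,0,0,0,-1.8,0,0,0,0,0,-2,0,0,0,0,0,-2,0,0,0,0], grip_force=60)

```text
clock: 14.13
tool_pos: [0.6301, -0.0905, 0.1649]
tcp_rot: [0.082, -0.702, 0.702, -0.083]
force: [0.2, -0.3, -2.3]
finger_gap: 0.13
```

Run:
```python
from h import *
o=observe();print(o['force'],o['ft_torque'],o['tool_pos'],o['finger_gap'])
grab('wrist','wrist8');grab('scene','scene8')
im=cv2.imread('pics/scene8.png')[120:360,145:425];cv2.imwrite('pics/scene8z.png',cv2.resize(cv2.convertScaleAbs(im,alpha=1.5,beta=10),None,fx=2.5,fy=2.5,interpolation=2))
```

```text
[ 0.23782599 -0.26612072 -2.33111827] [ 0.00884314  0.00852259 -0.02226858] [ 0.63009235 -0.09053936  0.16494759] 0.129713753683377
```

View pics/scene8z.png

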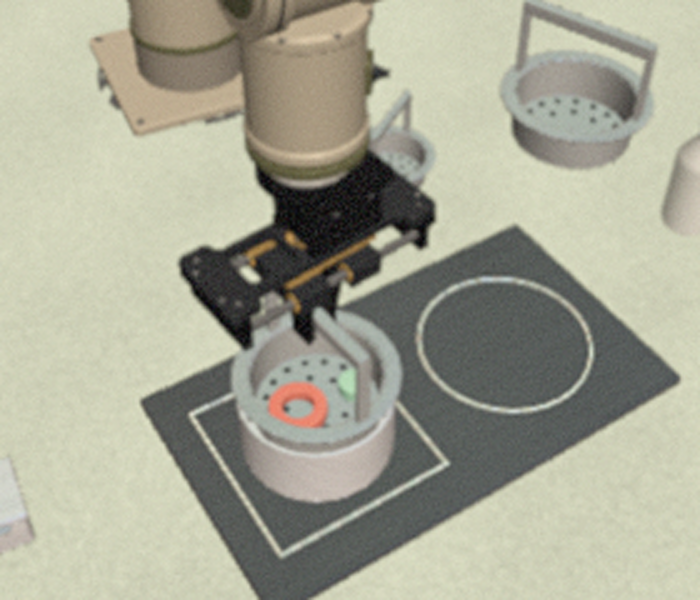

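View pics/wrist8.png

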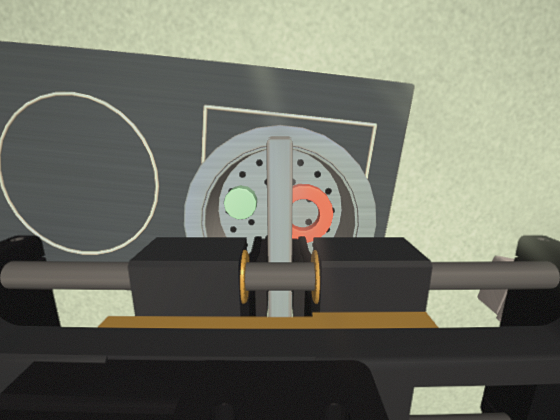

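The basket rises level and the pan stays put. It needs 7.3 cm more.

Emit:
send_rows(increments=[0,-0.1,0,0,0,0,0,-0.3,0,0,0,0,0,-0.6,0,0,0,0,0,-1,0,0,0,0,0,-1.5,0,0,0,0,0,-2,0,0,0,0,0,-2.5,0,0,0,0,0,-3,0,0,0,0,0,-3.4,0,0,0,0,0,-3.7,0,0,0,0])

```text
clock: 15.07
tool_pos: [0.63, -0.0906, 0.202]
tcp_rot: [0.082, -0.702, 0.702, -0.082]
force: [-0.2, 0.3, -1.8]
finger_gap: 0.131
```

Emit:
send_rows(increments=[0,-0.3,0,0,0,0,0,-0.8,0,0,0,0,0,-1.3,0,0,0,0,0,-1.8,0,0,0,0,0,-2.3,0,0,0,0,0,-2.8,0,0,0,0,0,-3.2,0,0,0,0,0,-3.5,0,0,0,0,0,-3.6,0,0,0,0,0,-3.6,0,0,0,0])

```text
clock: 15.9
tool_pos: [0.6299, -0.0905, 0.2376]
tcp_rot: [0.082, -0.702, 0.702, -0.082]
force: [-0.0, -0.1, -2.9]
finger_gap: 0.13
```

Emit:
send_rows(increments=[0,0,0,0,0,0,0,0,0,0,0,0,0,0,0,0,0,0,0,0,0,0,0,0,0,0,0,0,0,0,0,0,0,0,0,0,0,0,0,0,0,0,0,0,0,0,0,0,0,0,0,0,0,0,0,0,0,0,0,0])

```text
clock: 16.73
tool_pos: [0.6298, -0.0906, 0.2373]
tcp_rot: [0.082, -0.702, 0.702, -0.082]
force: [-0.4, 0.0, -2.0]
finger_gap: 0.133
```

Run:
```python
from h import *
o=observe();print(o['clock'],o['force'],o['ft_torque'],o['tool_pos'],o['finger_gap'],o['joint_velocities'])
grab('wrist','wrist9');grab('scene','scene9')
im=cv2.imread('pics/scene9.png')[120:360,145:425];cv2.imwrite('pics/scene9z.png',cv2.resize(cv2.convertScaleAbs(im,alpha=1.5,beta=10),None,fx=2.5,fy=2.5,interpolation=2))
```

```text
16.7333 [-0.37388098  0.03294124 -1.97875992] [-0.00882807 -0.02067167  0.01106216] [ 0.62981656 -0.0905622   0.2372724 ] 0.1332313363604082 [ 1.48479784e-03 -4.18617797e-05 -1.32850434e-03 -9.19430892e-04
  1.05593093e-04  9.01017130e-04 -2.25875346e-03]
```

View pics/scene9z.png

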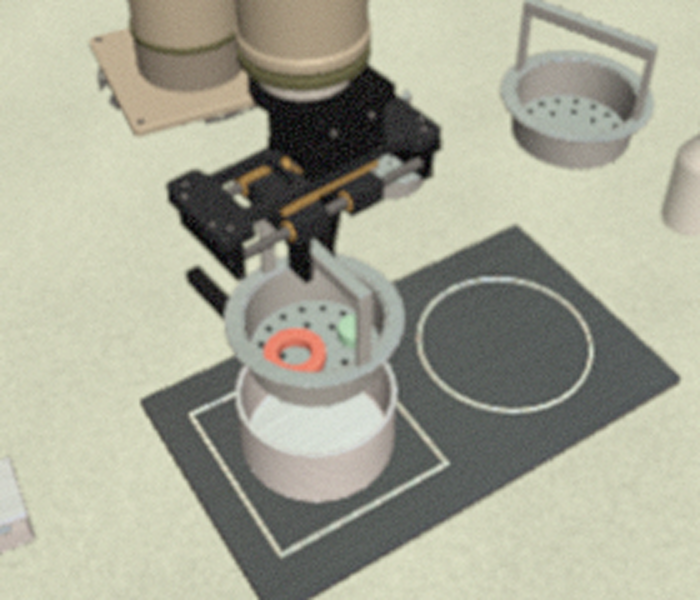

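View pics/wrist9.png

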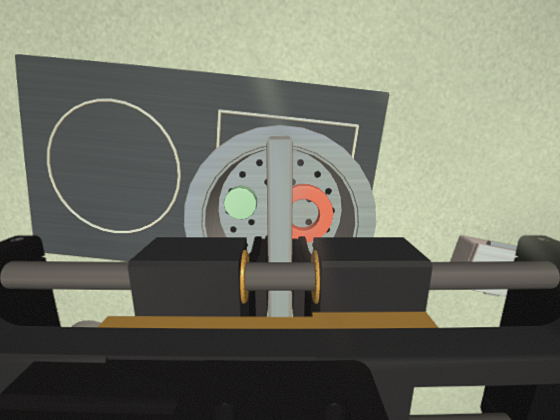

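Run:
```python
from h import *
np.set_printoptions(precision=4,suppress=True)
d=load('wrist9')
print('flange',withdepth(d,[(193,205),(367,205),(240,135),(320,135)]))
s=load('scene9'); V=lambda p:(np.array(p,float)+.5)/2.5-.5+[145,120]
print('pan rim',withdepth(s,[V((238,398)),V((395,398))]), 'floor',withdepth(s,[V((320,425))]))
print(hand_in())
```

```text
flange [[ 0.6301 -0.0243  0.1838]
 [ 0.6595 -0.1497  0.1825]
 [ 0.6872 -0.0479  0.1821]
 [ 0.7001 -0.1024  0.1825]]
pan rim [[ 0.6119 -0.1568  0.088 ]
 [ 0.6683 -0.0335  0.0875]] floor [[ 0.6191 -0.0843  0.0155]]
the job is handed in; nothing more can be done
None
```

I slid the pan by its handle to the square mark, then lifted the basket by its bail and handed in while still holding it over the pan. The clock stood at about 17 s of the 61 s allowed. `hand_in` reports no verdict, so success rests on these last checks:

- **Pan:** it stood at about (0.630, -0.091), measured before I gripped the bail. That is roughly 3 mm from the middle of the square mark at (0.630, -0.0935). The last scene view shows it still upright on the mark, with its rim at 0.088 m.
- **Basket height:** the flange reads 0.182–0.184 m and had been at about 0.091 m when seated, so it rose about 9.2 cm. By that lift the underside is about 5 cm above the pan's rim.
- **Level and still:** the four flange readings agree within 2 mm over about 130 mm, so the basket is level within about 1°. Joint speeds were close to zero.
- **Grip:** the finger gap reads about 11.6 mm on the 12 mm bail, with a load of about 2 N.
- **Contents:** the teether and the bottle cap are visible on the basket's floor in the last pictures.
- **Bystanders:** the path kept clear of them, and they show no visible movement wherever they were in view. I did not measure their positions again at the end.

One reading disagreed. A two-view height for the grip's top gave 0.066 m twice (its far end at the start, its near end after the slide) against an expected 0.075 m. I put this down to picking the corner pixel, because the depth readings there and the other two-view fixes gave 0.070–0.075 m.

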